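# Stock the table caddy, tall jar at the back first

### The job

Stock the two-bay wooden caddy for the table: first stand the tall slim spice jar upright in the back bay, the one beside the high back panel, and let go of it; then stand the small shot glass upright in the front bay. Leave the wide jar where it stands.

Things in the scene. Friction and masses are not known exactly. Their poses are not given: they have to be found in the camera images.
- caddy: Light wooden two-bay caddy, open on top, 174 x 92 mm, fixed. Origin: centre of its underside, on the bench; x points to its back (away from the robot, within 0.3 rad), z up. Bays 78 (x) by 80 (y) mm inside, walls 6 mm: back bay centred at x = +42 mm, front bay at x = -42 mm, y = 0. Bay floor 9 mm above the bench; sides, front and divider reach 26 mm, the back panel (x = +84 mm) 57 mm.
- slim_jar: Tall slim glass spice jar with a black cap, round, 40 mm across all the way up, 105 mm high, about 0.11 kg, closed. Origin: centre of its underside; z up along its axis. It stands upright on the bench to the right of the caddy; no other thing's centre is within 110 mm of it.
- shot_glass: Small clear shot glass, round, 58 mm high, 48 mm across at the rim, tapering to 38 mm at the foot, open on top, about 0.07 kg. Origin: centre of its underside; z up along its axis. It stands upright on the bench to the right of the caddy; no other thing's centre is within 110 mm of it. It can be gripped across its outside near the rim.
- wide_jar: Wide glass jar with a dark lid, round, 65 mm across, 86 mm high: a bystander, to be left standing. Origin: centre of its underside; z up.
There are look-alikes about, which are no part of the job. What is shaped like the slim_jar but yellow is not meant.

How it is judged (in metres and radians):
On the way, in this order (a step that is already met when the one before it is completed fails the run):
1. the slim jar stands upright in the back bay, let go, before the glass is in the front bay (x of slim_jar in the frame of caddy between 0.019 and 0.065 m and y of slim_jar in the frame of caddy between -0.024 and 0.024 m and z of slim_jar in the frame of caddy between 0.004 and 0.015 m and angle between slim_jar's own z axis and vertical below 0.17 rad and contact force between the fingers and slim_jar below 0.3 N and linear speed of slim_jar below 0.02 m/s), for 0.2 s.
2. the shot glass stands upright in the front bay, let go (x of shot_glass in the frame of caddy between -0.065 and -0.019 m and y of shot_glass in the frame of caddy between -0.024 and 0.024 m and z of shot_glass in the frame of caddy between 0.004 and 0.015 m and angle between shot_glass's own z axis and vertical below 0.17 rad and contact force between the fingers and shot_glass below 0.3 N and linear speed of shot_glass below 0.02 m/s), for 0.2 s.
At the end, for the whole second after the job is handed in: The slim jar stands on the floor of the back bay and the shot glass on the floor of the front bay (each centre within 23 mm of the bay's centre along the caddy and 24 mm across it, foot 4 to 15 mm above the bench), both within 0.17 rad of upright, let go and at rest (all of step 1 and all of step 2); the robot touches nothing.
It fails at once if the wide jar is moved by more than 30 mm or tipped by more than 0.35 rad (distance of wide_jar from where it was at the start of the episode above 0.03 m or angle between wide_jar's own z axis and vertical above 0.35 rad).
It also fails if it takes over 59 s, if anything falls off the work surface, if the arm or the gripper's body presses on something with over 40 N, if the wrist force passes 120 N, or if a joint passes its speed limit or range.

### The arm

A 7-joint arm with a two-finger parallel gripper is mounted at the origin on a cart in front of the work surface, level with it; the furniture and walls round the work are solid. World frame = base frame: x ahead of the robot, y to its left, z up, the work surface at z = 0. Lengths are in mm, angles in rad, forces in N, time in s.
With the tool pointing down it reaches from about 400 to 750 mm from the base axis. Payload 19.5 kg.
Tool frame: the origin (TCP) lies at the very end of the fingers, on their centre line; the grasp point (between the pads) lies 19 mm behind it (arm.grip_point_offset is the distance from the TCP to the grasp point, in mm); y points along the fingers, x is the direction in which the jaws open and shut, and the axes are right-handed (so a half turn about y gives the same grasp; the last joint's range is limited). The gripper opens to 85 mm and grips with 20 to 120 N. Pads are 22 mm wide; open, the fingers measure 114 mm over their backs; the gripper's body (76 mm by 85 mm) begins 54 mm behind the grasp point. The pads swing forward as they close: fully open they stand 13 mm farther back than shut.
Start: joints at [1.124, 0.707, -0.028, 1.485, 0.022, 0.951, -0.075], TCP at [226.445, -528.505, 231.268] pointing down, gripper open.
Joint ranges: [-2.71, 2.71], [-0.32, 2.16], [-1.57, 1.52], [0, 2.45], [-1.46, 4.6], [0, 2.02], [-2.83, 2.83]. Speed limits (rad/s): [1.89, 1.89, 2.57, 2.57, 3.01, 3.01, 3.01].

### API

Orientations are given as a 3x3 rotation matrix whose columns are the frame's x, y, z axes.
In Python, from bench import arm gives the robot as it stands.
- The arm moves only by the tool carry_out, never from a script. Its argument "targets" is a list of rows, each an object with "claw": the opening, from -1 (shut) to 1 (fully open); "xyz": the shift along the world's x, y, z in mm, a list of three; "twist": the turn about the world's z in degrees. A call has 1 to 12 rows; each row is the pose to reach, as a shift and turn from the pose commanded when the call began; what a row does not reach only later rows make up. A row lasts 1/10 s, in which the tool goes at most 50 mm and 8.59 degrees, less where a joint would pass 70% of its speed; a pose out of reach is approached as far as the arm can. A call with a gripper value outside its range is refused whole. The fingers move at their own pace and stop on an object; the grip force is fixed at half the most. Time passes only in rows, so rows that repeat a pose let the fingers close. It gives the time, the measured TCP pose, the force and the opening at its end, in the units of the state.
- arm.read_state(): the state, without advancing time (a new reading comes with each control period).
- arm.snapshot(name): name is "scene" or "side" or "wrist"; returns (picture, depth): 384x512x3 uint8, red, green, blue; 384x512 float32, mm along the optical axis (not along the pixel's ray), 0 where there is no reading.
- arm.camera_info(name): a dict with "K" (3x3 intrinsics, pixels), "dist_coeffs" ([k1, k2, p1, p2, k3] as OpenCV has them; the pictures are not rectified), "eye" and "attitude" of the camera in the world. Camera axes: x right, y up, looking along -z (the intrinsics and any distortion apply to the point x, -y, -z); pixel columns grow to the right and rows downward; lengths in mm; the calibration is good to about 2 mm. A picture is of the moment at which its call begins: read the wrist's pose just before it. camera_info takes no time and is no camera call; for the wrist camera it gives the pose at the moment of the call.
- arm.job_done(): hands the job in, once; it reports no verdict.
The state is a dict: "clock": time; "joint_positions": joint angles; "joint_vel": joint speeds; "effort": joint torques, N m; "eef_pos": TCP position; "eef_rot": TCP orientation; "force": force on the tool from outside, world axes, zero at the start; "wrist_torque": the same for the moment, N m; "gripper_width": finger opening in mm.
Only numpy, scipy, OpenCV 4.12 (cv2) and the standard library are available. Lean on these libraries where they do the work, as an engineer would, in place of code of your own. Each camera call takes 0.05 s, during which the arm holds its last target. There are 200 camera calls.

## Working session

There is one attempt and no reset: what is moved stays moved. The work goes in short steps, Python scripts to look and compute and a tool call to move; the robot and the scene stay as the last step left them, time stands still between calls to the robot, and variables do not carry over. Pictures are saved under pics/ and viewed, about 8 in all and at most 12, crops included, and the job is handed in when it is done.

Besides the shell and the picture viewer there is one more tool, called after "Emit:" as name(argument=value, ...) on one line, values as JSON. carry_out: Moves the arm, as the interface text tells. Its arguments: {"type":"object","properties":{"targets":{"type":"array","items":{"type":"object","properties":{"claw":{"type":"number"},"xyz":{"type":"array","items":{"type":"number"}},"twist":{"type":"number"}}}}},"required":["targets"]}

```bash
mkdir -p pics; ls; cat > h.py <<'E'
import numpy as np, cv2
from bench import arm
def shot(n,f=None):
    ci=arm.camera_info(n); im,d=arm.snapshot(n)
    if f: cv2.imwrite('pics/'+f,im[:,:,::-1])
    return im,d,ci
def rays(ci,px):
    K=np.array(ci['K'],float);dc=np.array(ci['dist_coeffs'],float)
    u=cv2.undistortPoints(np.array(px,float).reshape(-1,1,2),K,dc).reshape(-1,2)
    r=np.c_[u[:,0],-u[:,1],-np.ones(len(u))]
    return np.array(ci['eye'],float),r@np.array(ci['attitude'],float).T
def onplane(ci,px,z):
    e,r=rays(ci,px); return e+r*((z-e[2])/r[:,2])[:,None]
def cloud(ci,d):
    h,w=d.shape; v,u=np.mgrid[:h,:w]
    e,r=rays(ci,np.c_[u.ravel(),v.ravel()])
    P=e+r*d.reshape(-1,1); P[d.ravel()==0]=np.nan
    return P.reshape(h,w,3)
E
python3 - <<'E'
from h import *
s=arm.read_state();print(s['clock'],s['eef_pos'],s['eef_rot'],s['force'],s['gripper_width'])
a=[]
for n in('scene','side'):
    im,d,ci=shot(n); np.savez(n,im=im,d=d,**{k:np.array(v) for k,v in ci.items()}); print(n,ci); a.append(im)
cv2.imwrite('pics/a1.png',cv2.resize(a[0],(768,576))[:,:,::-1]);cv2.imwrite('pics/a2.png',cv2.resize(a[1],(768,576))[:,:,::-1])
E
```

```text
pics
0.0 [ 226.31274902 -528.29621062  230.83071804] [[ 3.93781364e-01 -4.87603450e-04  9.19204003e-01]
 [-9.19203473e-01  9.89043468e-04  3.93781662e-01]
 [-1.10114201e-03 -9.99999392e-01 -5.87398987e-05]] [ 0.32539147 -0.57558445  0.17556796] 85.19800093866816
scene {'K': array([[347.17015205,   0.        , 252.84157311],
       [  0.        , 347.17015205, 192.59287307],
       [  0.        ,   0.        ,   1.        ]]), 'dist_coeffs': array([-0.10114636,  0.        ,  0.        ,  0.        ,  0.        ]), 'eye': array([ 36.1751742 , 478.22791784, 554.5566757 ]), 'attitude': array([[-0.71564626,  0.41944861, -0.55849198],
       [-0.69810235, -0.40385686,  0.59122986],
       [ 0.02243972,  0.812996  ,  0.58183671]])}
side {'K': array([[375.01859427,   0.        , 254.31419154],
       [  0.        , 375.01859427, 195.18475725],
       [  0.        ,   0.        ,   1.        ]]), 'dist_coeffs': array([-0.1099303,  0.       ,  0.       ,  0.       ,  0.       ]), 'eye': array([321.15339988, 714.90903976, 561.43931489]), 'attitude': array([[-0.95179744,  0.18333676, -0.24590501],
       [-0.3060388 , -0.51394399,  0.80137496],
       [ 0.02054009,  0.83800311,  0.54527873]])}
```

View pics/a1.png

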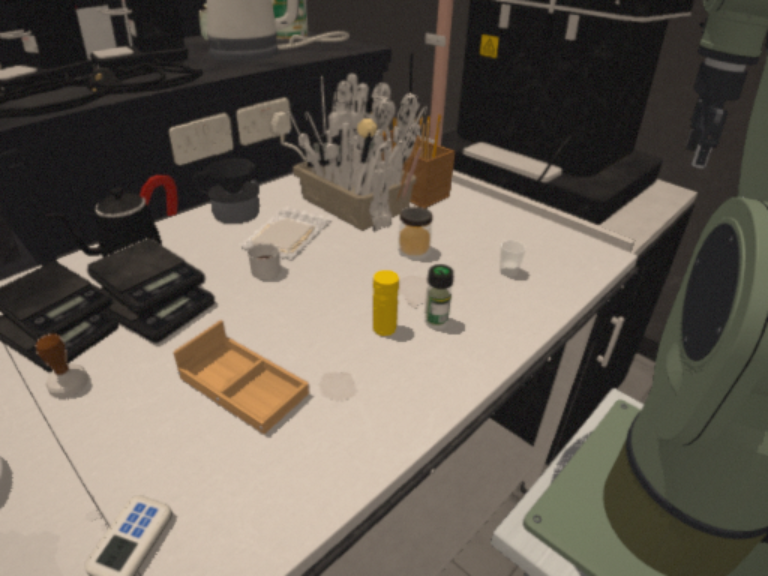

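View pics/a2.png

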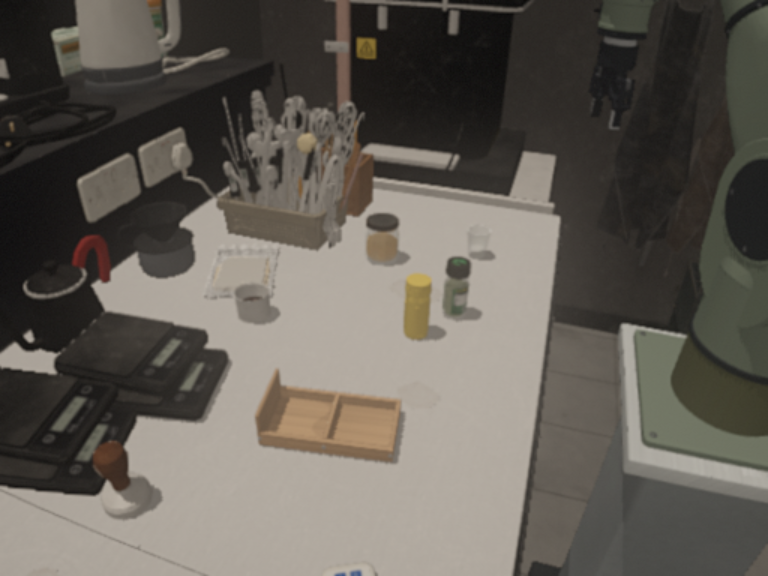

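The scene picture (768 px wide) shows these candidates:
- Yellow slim jar at (385,303): the excluded look-alike.
- Dark-capped slim jar at (438,296): fits slim_jar.
- Wide jar at (415,232).
- Clear shot glass at (511,257): fits shot_glass.
- Grey metal cup at (265,262): not clear glass, and not right of the caddy near the robot.

The caddy is at (242,378), with its high panel at upper left. Next I'll measure and make one confirming crop.

```bash
python3 - <<'E'
from h import *
crops=[]
for n,J,G in(('scene',(438,296),(511,257)),('side',(457,287),(479,240))):
    z=np.load(n+'.npz'); im,d=z['im'],z['d']; ci={k:z[k] for k in('K','dist_coeffs','eye','attitude')}
    P=cloud(ci,d); hsv=cv2.cvtColor(im,cv2.COLOR_RGB2HSV)
    x0,y0=(np.array([420,185])/1.5).astype(int); crops.append(cv2.resize(im[130:230,250:365],None,fx=3.3,fy=3.3,interpolation=cv2.INTER_CUBIC))
    for nm,c,hh in(('jar',J,105),('glass',G,58)):
        u,v=(np.array(c)/1.5).astype(int); w=P[v-32:v+32,u-22:u+22].reshape(-1,3); w=w[np.isfinite(w[:,0])]
        o=w[(w[:,2]>12)]; print(n,nm,'axis ray@half h',onplane(ci,[np.array(c)/1.5],hh/2)[0].round(),len(o), 'zmax',np.percentile(o[:,2],98).round() if len(o) else None)
        for a,b in((12,hh*.6),(hh*.6,hh-6),(hh-6,hh+8)):
            q=o[(o[:,2]>a)&(o[:,2]<b)]
            if len(q)>5: print('  z',a,b,len(q),'lo',np.percentile(q,3,0).round(),'hi',np.percentile(q,97,0).round())
    # table plane
    t=P[200:300,150:330].reshape(-1,3); print('table z med',np.nanmedian(t[:,2]))
    # caddy
    m=((hsv[...,0]>6)&(hsv[...,0]<22)&(hsv[...,1]>90)&(hsv[...,2]>70)).astype(np.uint8)
    m[:200]=0
    k,l,st,ce=cv2.connectedComponentsWithStats(m); i=1+np.argmax(st[1:,4]); print('caddy comp',st[i])
    q=P[l==i]; q=q[np.isfinite(q[:,0])]
    r=q[(q[:,2]>19)&(q[:,2]<33)]; print(len(r)); R=cv2.minAreaRect(r[:,:2].astype(np.float32)); print('rim rect',R)
    f=q[(q[:,2]>0)&(q[:,2]<70)]; print('all rect',cv2.minAreaRect(f[:,:2].astype(np.float32)))
    b=q[(q[:,2]>40)&(q[:,2]<70)]; print('panel',len(b), b.mean(0) if len(b) else None, 'ztop',np.percentile(q[:,2],99))
cv2.imwrite('pics/b.png',np.hstack(crops)[:,:,::-1])
E
```

```text
scene jar axis ray@half h [437. -87.  52.] 702 zmax 106.0
  z 12 63.0 337 lo [ 416. -225.   13.] hi [601. -64.  61.]
  z 63.0 99 213 lo [417. -90.  64.] hi [448. -64.  98.]
  z 99 113 152 lo [ 418. -101.  100.] hi [453. -65. 106.]
scene glass axis ray@half h [ 438. -315.   29.] 312 zmax 59.0
  z 12 34.8 97 lo [ 414. -567.   13.] hi [ 521. -287.   34.]
  z 34.8 52 134 lo [ 413. -330.   36.] hi [ 455. -286.   51.]
  z 52 66 81 lo [ 412. -332.   52.] hi [ 457. -286.   60.]
table z med -0.24424879033011848
caddy comp [ 116  214   90   75 3400]
937
rim rect ((532.3074951171875, 232.31956481933594), (172.58090209960938, 93.58563995361328), 9.440180778503418)
all rect ((565.5069580078125, 234.15347290039062), (244.4939727783203, 108.53388214111328), 3.379640817642212)
panel 253 [614.96526465 247.97772234  49.71173321] ztop 55.94550713441308
side jar axis ray@half h [435. -93.  52.] 943 zmax 107.0
  z 12 63.0 481 lo [ 416. -298.   14.] hi [469.   3.  61.]
  z 63.0 99 266 lo [417. -81.  65.] hi [472.   4.  97.]
  z 99 113 196 lo [418. -99. 100.] hi [477.   3. 107.]
side glass axis ray@half h [ 433. -324.   29.] 791 zmax 107.0
  z 12 34.8 287 lo [ 402. -585.   13.] hi [ 545. -288.   33.]
  z 34.8 52 98 lo [ 416. -330.   35.] hi [ 452. -285.   52.]
  z 52 66 90 lo [ 415. -331.   52.] hi [454. -75.  65.]
table z med 1.9328413082655516
caddy comp [ 171  247   95   60 3164]
854
rim rect ((532.2035522460938, 233.46804809570312), (169.08697509765625, 91.0675277709961), 9.640799522399902)
all rect ((533.28173828125, 233.27597045898438), (171.0914306640625, 91.86894989013672), 9.722558975219727)
panel 63 [614.06025682 256.71788962  56.15646601] ztop 57.29543085652265
```

View pics/b.png

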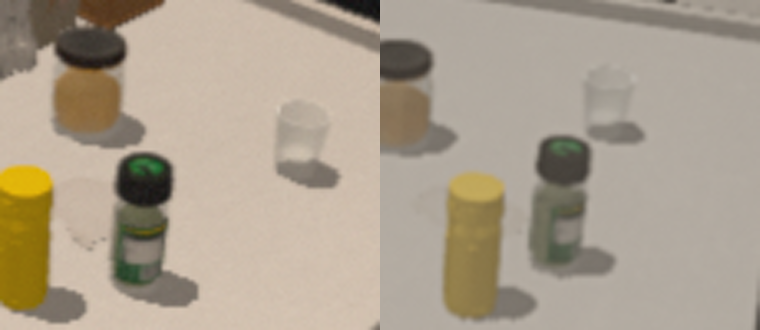

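The crop confirms it. The left half shows the dark-capped slim jar at (142,220), next to the yellow look-alike at (22,240), and the clear shot glass at (300,140).

Measured positions (heights and sizes match what was given):
- **Slim jar:** about (436,-83), top at 106.
- **Shot glass:** about (434,-309), top at 59.
- **Caddy:** centre (532,233), yaw 9.6°, so the back bay is at (574,240) and the front bay at (491,226).

I'll now move above the jar, turning the jaws along the caddy's y axis.

Emit:
carry_out(targets=[{"claw": 1,"xyz": [210,445,-31],"twist": -13.6},{"claw": 1,"xyz": [210,445,-31],"twist": -13.6},{"claw": 1,"xyz": [210,445,-31],"twist": -13.6},{"claw": 1,"xyz": [210,445,-31],"twist": -13.6},{"claw": 1,"xyz": [210,445,-31],"twist": -13.6},{"claw": 1,"xyz": [210,445,-31],"twist": -13.6},{"claw": 1,"xyz": [210,445,-31],"twist": -13.6},{"claw": 1,"xyz": [210,445,-31],"twist": -13.6},{"claw": 1,"xyz": [210,445,-31],"twist": -13.6},{"claw": 1,"xyz": [210,445,-31],"twist": -13.6},{"claw": 1,"xyz": [210,445,-31],"twist": -13.6},{"claw": 1,"xyz": [210,445,-31],"twist": -13.6}])

```text
clock: 1.3
eef_pos: [436.4, -82.9, 200.0]
eef_rot: [[0.168, -0.001, 0.986], [-0.986, -0.0, 0.168], [-0.0, -1.0, -0.001]]
force: [-0.4, -0.1, 0.1]
gripper_width: 85.3
```

```bash
python3 - <<'E'
from h import *
im,d,ci=shot('wrist','w1.png'); P=cloud(ci,d)
print(ci['eye'],ci['attitude'][:,2])
m=((P[...,2]>85)&(P[...,2]<112)&(np.hypot(P[...,0]-436,P[...,1]+83)<60)).astype(np.uint8); v,u=np.nonzero(m)
q=P[m>0]; print(len(q),np.percentile(q,[2,50,98],0).round(1))
if len(q):
    top=q[q[:,2]>100]; print(cv2.minEnclosingCircle(top[:,:2].astype(np.float32)), u.min(),u.max(),v.min(),v.max())
E
```

```text
[515.90375939 -69.8399015  342.38912384] [0.30694625 0.05262723 0.95027068]
1600 [[ 419.8 -103.3   88.4]
 [ 440.4  -85.   104.5]
 [ 456.9  -67.1  106. ]]
((437.353271484375, -85.68697357177734), 20.017202377319336) 232 274 167 212
```

View pics/w1.png

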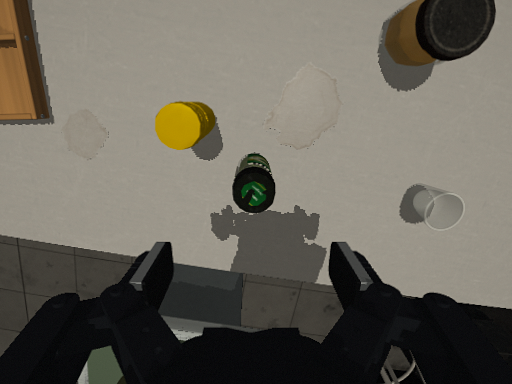

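The wrist picture shows the slim jar's cap at (254,190), between the fingers at columns 150 and 350, with nothing in the finger paths. The cap circle is centred at (437,-85.5) with radius 20.0, as it should be. I'll descend and close.

Emit:
carry_out(targets=[{"claw": 1,"xyz": [1,-2.5,-40]},{"claw": 1,"xyz": [1,-2.5,-80]},{"claw": 1,"xyz": [1,-2.5,-110]},{"claw": 1,"xyz": [1,-2.5,-130]},{"claw": 1,"xyz": [1,-2.5,-140]},{"claw": 1,"xyz": [1,-2.5,-140]},{"claw": -1,"xyz": [1,-2.5,-140]},{"claw": -1,"xyz": [1,-2.5,-140]},{"claw": -1,"xyz": [1,-2.5,-140]},{"claw": -1,"xyz": [1,-2.5,-140]},{"claw": -1,"xyz": [1,-2.5,-140]},{"claw": -1,"xyz": [1,-2.5,-140]}])

```text
validation failed for argument at $.ta...
```

Emit:
carry_out(targets=[{"claw": -1,"xyz": [0,0,0]},{"claw": -1,"xyz": [0,0,0]},{"claw": -1,"xyz": [0,0,10]},{"claw": -1,"xyz": [0,0,30]},{"claw": -1,"xyz": [0,0,60]},{"claw": -1,"xyz": [0,0,90]},{"claw": -1,"xyz": [0,0,115]},{"claw": -1,"xyz": [0,0,130]},{"claw": -1,"xyz": [0,0,130]}])

```text
validation failed for argument at $.ta...
```

Emit:
carry_out(targets=[{"claw": 1,"xyz": [1,-2.5,-40],"twist": 0},{"claw": 1,"xyz": [1,-2.5,-80],"twist": 0},{"claw": 1,"xyz": [1,-2.5,-110],"twist": 0},{"claw": 1,"xyz": [1,-2.5,-130],"twist": 0},{"claw": 1,"xyz": [1,-2.5,-140],"twist": 0},{"claw": 1,"xyz": [1,-2.5,-140],"twist": 0},{"claw": -1,"xyz": [1,-2.5,-140],"twist": 0},{"claw": -1,"xyz": [1,-2.5,-140],"twist": 0},{"claw": -1,"xyz": [1,-2.5,-140],"twist": 0},{"claw": -1,"xyz": [1,-2.5,-140],"twist": 0},{"claw": -1,"xyz": [1,-2.5,-140],"twist": 0},{"claw": -1,"xyz": [1,-2.5,-140],"twist": 0}])

```text
clock: 2.55
eef_pos: [437.8, -85.9, 61.0]
eef_rot: [[0.167, 0.001, 0.986], [-0.986, 0.0, 0.167], [0.0, -1.0, 0.001]]
force: [-1.1, 1.3, 12.4]
gripper_width: 39.3
```

Emit:
carry_out(targets=[{"claw": -1,"xyz": [0,0,0],"twist": 0},{"claw": -1,"xyz": [0,0,0],"twist": 0},{"claw": -1,"xyz": [0,0,10],"twist": 0},{"claw": -1,"xyz": [0,0,30],"twist": 0},{"claw": -1,"xyz": [0,0,60],"twist": 0},{"claw": -1,"xyz": [0,0,90],"twist": 0},{"claw": -1,"xyz": [0,0,115],"twist": 0},{"claw": -1,"xyz": [0,0,130],"twist": 0},{"claw": -1,"xyz": [0,0,130],"twist": 0}])

```text
clock: 3.45
eef_pos: [438.0, -86.1, 192.5]
eef_rot: [[0.167, 0.003, 0.986], [-0.986, -0.0, 0.167], [0.001, -1.0, 0.003]]
force: [0.9, 0.4, -0.6]
gripper_width: 39.3
```

Emit:
carry_out(targets=[{"claw": -1,"xyz": [6,15,0],"twist": 0},{"claw": -1,"xyz": [19,45,0],"twist": 0},{"claw": -1,"xyz": [34,81,0],"twist": 0},{"claw": -1,"xyz": [50,120,0],"twist": 0},{"claw": -1,"xyz": [66,158,0],"twist": 0},{"claw": -1,"xyz": [82,197,0],"twist": 0},{"claw": -1,"xyz": [98,235,0],"twist": 0},{"claw": -1,"xyz": [113,271,0],"twist": 0},{"claw": -1,"xyz": [126,302,0],"twist": 0},{"claw": -1,"xyz": [133,319,0],"twist": 0},{"claw": -1,"xyz": [136,325.5,0],"twist": 0},{"claw": -1,"xyz": [136,325.5,0],"twist": 0}])

```text
clock: 4.65
eef_pos: [573.2, 239.5, 189.7]
eef_rot: [[0.167, -0.001, 0.986], [-0.986, -0.0, 0.167], [0.0, -1.0, -0.001]]
force: [-0.4, -1.0, -1.4]
gripper_width: 39.6
```

```bash
cat > chk.py <<'E'
from h import *
s=arm.read_state(); print(s['clock'],s['eef_pos'].round(1) if hasattr(s['eef_pos'],'round') else s['eef_pos'],s['force'],s['gripper_width'])
E
python3 - <<'E'
import chk
from h import *
ims=[]
for n in('scene','side','wrist'):
    im,d,ci=shot(n,'c_%s.png'%n); P=cloud(ci,d); ims.append(im)
    hsv=cv2.cvtColor(im,cv2.COLOR_RGB2HSV)
    m=(hsv[...,0]>6)&(hsv[...,0]<22)&(hsv[...,1]>90)&(hsv[...,2]>60)
    q=P[m]; q=q[np.isfinite(q[:,0])&(np.hypot(q[:,0]-532,q[:,1]-233)<105)]
    r=q[(q[:,2]>19)&(q[:,2]<33)]; print(n,len(r),cv2.minAreaRect(r[:,:2].astype(np.float32)))
    o=P.reshape(-1,3); o=o[(o[:,2]>95)&(o[:,2]<170)&(np.hypot(o[:,0]-573,o[:,1]-240)<40)]
    if len(o):print(' jar',len(o),np.percentile(o,[2,98],0).round())
cv2.imwrite('pics/c.png',np.hstack([i[60:360,60:360] for i in (ims[0],ims[1])])[:,:,::-1])
E
```

```text
4.65 [573.2 239.5 189.7] [-0.356804   -1.04221558 -1.44344547] 39.59302353581513
scene 932 ((532.7092895507812, 232.35105895996094), (172.1554412841797, 93.32923889160156), 9.749958992004395)
 jar 335 [[551. 225. 131.]
 [572. 260. 169.]]
side 750 ((531.9383544921875, 233.67330932617188), (169.11422729492188, 92.63677978515625), 9.051335334777832)
 jar 384 [[551. 236. 132.]
 [588. 260. 169.]]
wrist 1237 ((557.9552612304688, 235.0606689453125), (128.82191467285156, 91.79193878173828), 9.724427223205566)
 jar 813 [[574. 222. 132.]
 [593. 258. 169.]]
```

View pics/c.png

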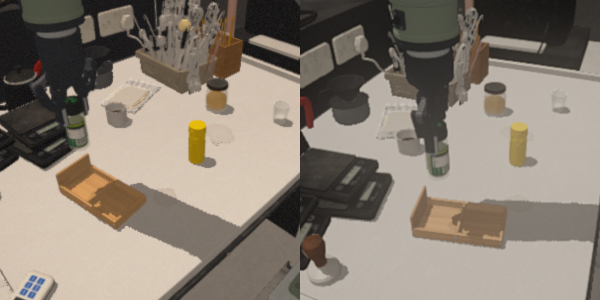

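The picture shows the jar hanging upright over the back bay, at (75,125) left and (437,160) right, with the caddy at (100,190) unmoved. Depth puts the jar at about (572,240), which is the bay centre. I'll lower it.

Emit:
carry_out(targets=[{"claw": -1,"xyz": [0.5,0.5,-15],"twist": 0},{"claw": -1,"xyz": [0.5,0.5,-40],"twist": 0},{"claw": -1,"xyz": [0.5,0.5,-65],"twist": 0},{"claw": -1,"xyz": [0.5,0.5,-85],"twist": 0},{"claw": -1,"xyz": [0.5,0.5,-100],"twist": 0},{"claw": -1,"xyz": [0.5,0.5,-108],"twist": 0},{"claw": -1,"xyz": [0.5,0.5,-113],"twist": 0},{"claw": -1,"xyz": [0.5,0.5,-116],"twist": 0},{"claw": -1,"xyz": [0.5,0.5,-118],"twist": 0},{"claw": -1,"xyz": [0.5,0.5,-119],"twist": 0},{"claw": -1,"xyz": [0.5,0.5,-119],"twist": 0}])

```text
clock: 5.9
eef_pos: [574.1, 240.0, 71.5]
eef_rot: [[0.167, 0.0, 0.986], [-0.986, 0.0, 0.167], [-0.0, -1.0, 0.0]]
force: [0.6, -0.2, -0.3]
gripper_width: 39.2
```

Emit:
carry_out(targets=[{"claw": -1,"xyz": [0,0,-1],"twist": 0},{"claw": -1,"xyz": [0,0,-1.5],"twist": 0},{"claw": -1,"xyz": [0,0,-1.5],"twist": 0}])

```text
clock: 6.2
eef_pos: [574.2, 240.1, 70.2]
eef_rot: [[0.167, 0.001, 0.986], [-0.986, 0.0, 0.167], [-0.0, -1.0, 0.001]]
force: [-1.2, 0.0, 4.3]
gripper_width: 39.3
```

Contact shows as 4 N upward, so the jar is on the bay floor. I'll release it and rise.

Emit:
carry_out(targets=[{"claw": 1,"xyz": [0,0,0],"twist": 0},{"claw": 1,"xyz": [0,0,0],"twist": 0},{"claw": 1,"xyz": [0,0,0],"twist": 0},{"claw": 1,"xyz": [0,0,0],"twist": 0},{"claw": 1,"xyz": [0,0,0],"twist": 0},{"claw": 1,"xyz": [0,0,20],"twist": 0},{"claw": 1,"xyz": [0,0,50],"twist": 0},{"claw": 1,"xyz": [0,0,90],"twist": 0},{"claw": 1,"xyz": [0,0,130],"twist": 0},{"claw": 1,"xyz": [0,0,130],"twist": 0}])

```text
clock: 7.2
eef_pos: [575.6, 240.4, 204.7]
eef_rot: [[0.167, 0.007, 0.986], [-0.986, 0.003, 0.167], [-0.002, -1.0, 0.007]]
force: [0.3, -0.1, -0.5]
gripper_width: 85.3
```

```bash
cat > meas.py <<'E'
from h import *
def rep(c,r,zlo,zhi,cams=('scene','side','wrist')):
    for n in cams:
        im,d,ci=shot(n,None); P=cloud(ci,d).reshape(-1,3)
        o=P[(P[:,2]>zlo)&(P[:,2]<zhi)&(np.hypot(P[:,0]-c[0],P[:,1]-c[1])<r)]
        if len(o)>5: print(n,len(o),np.percentile(o,[1,50,99],0).round(1).tolist(),cv2.minEnclosingCircle(o[:,:2].astype(np.float32)))
E
python3 -c "
from meas import *
import chk
rep((574,240),32,105,122); print('mid'); rep((574,240),24,65,80)"
```

```text
7.2 [575.6 240.4 204.7] [ 0.34869897 -0.10279242 -0.47892206] 85.26421298583763
scene 242 [[552.8, 223.8, 105.3], [568.0, 243.6, 113.1], [589.7, 260.7, 114.9]] ((572.3073120117188, 242.3676300048828), 20.49669647216797)
side 324 [[553.1, 222.6, 105.4], [570.6, 246.8, 114.9], [591.4, 260.3, 117.5]] ((572.6478271484375, 240.88308715820312), 20.740324020385742)
wrist 1540 [[555.3, 222.1, 106.0], [575.2, 240.7, 113.6], [592.9, 259.0, 115.2]] ((573.3408203125, 240.4506072998047), 20.388290405273438)
mid
scene 111 [[551.6, 226.7, 65.4], [556.2, 249.9, 73.0], [573.8, 261.7, 79.8]] ((568.6069946289062, 243.20333862304688), 19.238914489746094)
side 137 [[552.5, 234.8, 65.3], [563.1, 256.3, 72.6], [588.2, 261.6, 79.9]] ((571.343017578125, 242.80032348632812), 20.092613220214844)
wrist 145 [[574.8, 222.1, 65.5], [591.4, 242.2, 73.3], [594.0, 260.5, 79.8]] ((578.2247314453125, 241.20660400390625), 19.896642684936523)
```

The jar stands upright at (573,241) with its top at 114, so its foot is on the 9 mm floor. Next, the glass.

Emit:
carry_out(targets=[{"claw": 1,"xyz": [-5,-20,0],"twist": 0},{"claw": 1,"xyz": [-15,-60,0],"twist": 0},{"claw": 1,"xyz": [-27,-107,0],"twist": 0},{"claw": 1,"xyz": [-39,-154,0],"twist": 0},{"claw": 1,"xyz": [-51,-201,0],"twist": 0},{"claw": 1,"xyz": [-63,-248,0],"twist": 0},{"claw": 1,"xyz": [-75,-295,0],"twist": 0},{"claw": 1,"xyz": [-87,-342,0],"twist": 0},{"claw": 1,"xyz": [-99,-389,0],"twist": 0},{"claw": 1,"xyz": [-111,-436,0],"twist": 0},{"claw": 1,"xyz": [-123,-482,0],"twist": 0},{"claw": 1,"xyz": [-132,-518,0],"twist": 0}])

```text
clock: 8.7
eef_pos: [440.5, -280.7, 199.3]
eef_rot: [[0.165, -0.001, 0.986], [-0.986, -0.0, 0.165], [-0.0, -1.0, -0.001]]
force: [0.2, 0.9, -0.2]
gripper_width: 85.5
```

Emit:
carry_out(targets=[{"claw": 1,"xyz": [-5,-20,-15],"twist": 0},{"claw": 1,"xyz": [-8,-31,-30],"twist": 0},{"claw": 1,"xyz": [-8,-31,-40],"twist": 0},{"claw": 1,"xyz": [-8,-31,-40],"twist": 0}])

```text
clock: 9.1
eef_pos: [433.6, -308.1, 158.4]
eef_rot: [[0.167, -0.002, 0.986], [-0.986, 0.002, 0.167], [-0.002, -1.0, -0.002]]
force: [-0.1, -0.2, 0.9]
gripper_width: 85.7
```

```bash
python3 -c "
from meas import *
import chk
rep((434,-309),35,50,65,('scene','side','wrist'))
rep((434,-309),35,15,50,('wrist',))
im,d,ci=shot('wrist','w2.png')"
```

```text
9.1 [ 433.6 -308.1  158.4] [-0.08735621 -0.17953596  0.92746981] 85.7409605910761
scene 97 [[412.7, -333.5, 50.3], [435.8, -307.4, 55.1], [457.2, -284.0, 59.8]] ((434.6487121582031, -308.5298156738281), 25.4075927734375)
side 102 [[413.1, -331.9, 50.3], [434.7, -307.4, 55.7], [455.2, -284.7, 61.5]] ((435.14434814453125, -307.9271545410156), 24.817333221435547)
wrist 640 [[413.4, -332.0, 50.2], [430.0, -309.5, 57.5], [459.7, -286.0, 59.6]] ((436.17071533203125, -309.18304443359375), 24.146568298339844)
wrist 1032 [[415.7, -329.1, 15.3], [425.1, -311.2, 30.8], [458.2, -289.6, 49.8]] ((437.1861877441406, -308.8648681640625), 22.30351448059082)
```

View pics/w2.png

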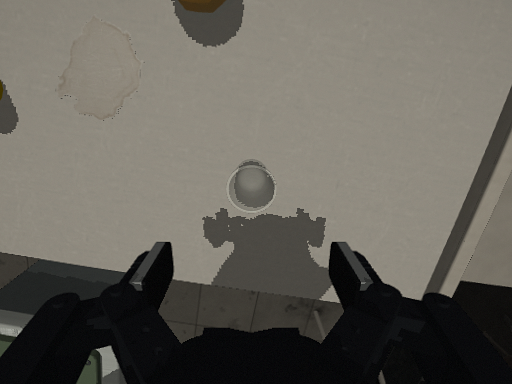

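The glass's rim ring is at (252,188), centred between the fingers, with nothing in the way. Depth gives its centre as (435.5,-309) with radius 24, as given. I'll descend and grip.

Emit:
carry_out(targets=[{"claw": 1,"xyz": [2,-0.5,-40],"twist": 0},{"claw": 1,"xyz": [2,-0.5,-80],"twist": 0},{"claw": 1,"xyz": [2,-0.5,-108],"twist": 0},{"claw": 1,"xyz": [2,-0.5,-125],"twist": 0},{"claw": 1,"xyz": [2,-0.5,-133],"twist": 0},{"claw": 1,"xyz": [2,-0.5,-133],"twist": 0},{"claw": -1,"xyz": [2,-0.5,-133],"twist": 0},{"claw": -1,"xyz": [2,-0.5,-133],"twist": 0},{"claw": -1,"xyz": [2,-0.5,-133],"twist": 0},{"claw": -1,"xyz": [2,-0.5,-133],"twist": 0},{"claw": -1,"xyz": [2,-0.5,-133],"twist": 0},{"claw": -1,"xyz": [2,-0.5,-133],"twist": 0}])

```text
clock: 10.55
eef_pos: [436.5, -309.7, 27.9]
eef_rot: [[0.167, 0.002, 0.986], [-0.986, -0.001, 0.167], [0.001, -1.0, 0.001]]
force: [-0.0, 1.7, 14.4]
gripper_width: 45.2
```

Emit:
carry_out(targets=[{"claw": -1,"xyz": [0,0,0],"twist": 0},{"claw": -1,"xyz": [0,0,0],"twist": 0}])

```text
clock: 10.75
eef_pos: [436.6, -309.7, 27.9]
eef_rot: [[0.167, 0.002, 0.986], [-0.986, -0.001, 0.167], [0.001, -1.0, 0.002]]
force: [-0.9, 1.6, 14.2]
gripper_width: 45.0
```

Width 45 matches the glass just below its rim. I'll lift.

Emit:
carry_out(targets=[{"claw": -1,"xyz": [0,0,8],"twist": 0},{"claw": -1,"xyz": [0,0,25],"twist": 0},{"claw": -1,"xyz": [0,0,55],"twist": 0},{"claw": -1,"xyz": [0,0,85],"twist": 0},{"claw": -1,"xyz": [0,0,115],"twist": 0},{"claw": -1,"xyz": [0,0,140],"twist": 0},{"claw": -1,"xyz": [0,0,155],"twist": 0},{"claw": -1,"xyz": [0,0,160],"twist": 0},{"claw": -1,"xyz": [0,0,160],"twist": 0}])

```text
clock: 11.65
eef_pos: [436.0, -309.5, 187.3]
eef_rot: [[0.167, 0.001, 0.986], [-0.986, -0.0, 0.167], [0.0, -1.0, 0.001]]
force: [-0.8, 0.1, -0.7]
gripper_width: 45.2
```

Emit:
carry_out(targets=[{"claw": -1,"xyz": [1.5,15,0],"twist": 0},{"claw": -1,"xyz": [5,50,0],"twist": 0},{"claw": -1,"xyz": [9.5,93,0],"twist": 0},{"claw": -1,"xyz": [14,138,0],"twist": 0},{"claw": -1,"xyz": [18.5,183,0],"twist": 0},{"claw": -1,"xyz": [23,228,0],"twist": 0},{"claw": -1,"xyz": [27.5,273,0],"twist": 0},{"claw": -1,"xyz": [32,318,0],"twist": 0},{"claw": -1,"xyz": [37,363,0],"twist": 0},{"claw": -1,"xyz": [41.5,408,0],"twist": 0},{"claw": -1,"xyz": [46,450,0],"twist": 0},{"claw": -1,"xyz": [50,490,0],"twist": 0}])

```text
clock: 12.85
eef_pos: [484.9, 183.1, 185.9]
eef_rot: [[0.168, -0.001, 0.986], [-0.986, -0.0, 0.168], [0.0, -1.0, -0.001]]
force: [0.9, -0.7, -0.7]
gripper_width: 45.3
```

Emit:
carry_out(targets=[{"claw": -1,"xyz": [2,20,0],"twist": 0},{"claw": -1,"xyz": [3.5,36,0],"twist": 0},{"claw": -1,"xyz": [4.5,45.5,0],"twist": 0},{"claw": -1,"xyz": [4.5,45.5,0],"twist": 0},{"claw": -1,"xyz": [4.5,45.5,0],"twist": 0}])

```text
clock: 13.35
eef_pos: [490.5, 224.9, 186.7]
eef_rot: [[0.165, -0.0, 0.986], [-0.986, -0.001, 0.165], [0.0, -1.0, -0.0]]
force: [-0.4, 0.1, -1.5]
gripper_width: 45.4
```

```bash
python3 -c "
from meas import *
import chk
rep((491,226),35,155,185,('scene','side','wrist'))
a=[shot(n)[0] for n in('scene','side')]
cv2.imwrite('pics/d.png',np.hstack([cv2.resize(i[60:300,60:260],None,fx=1.8,fy=1.8) for i in a])[:,:,::-1])"
```

```text
13.35 [490.5 224.9 186.7] [-0.44235045  0.12138892 -1.47639838] 45.37045942290409
scene 223 [[469.2, 211.7, 160.0], [474.0, 234.3, 172.3], [493.9, 246.0, 184.9]] ((485.2067565917969, 227.76551818847656), 19.607120513916016)
side 208 [[469.9, 223.9, 161.3], [482.5, 241.8, 173.2], [505.6, 246.0, 184.6]] ((488.61932373046875, 228.75057983398438), 19.601346969604492)
wrist 1899 [[473.5, 208.2, 161.8], [483.0, 224.2, 176.1], [510.7, 241.6, 184.8]] ((492.102783203125, 225.2216033935547), 19.71638298034668)
```

View pics/d.png

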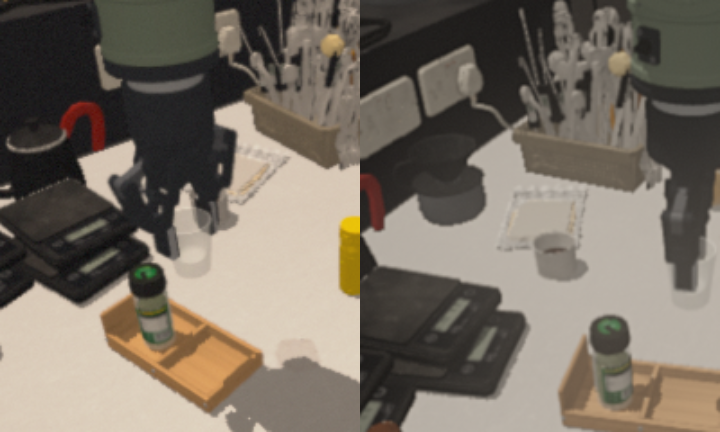

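The picture shows the glass held upright at (190,245), above the front bay, with the jar standing in the back bay at (152,310). Its measured centre is about (490,226), the bay's centre. I'll lower it.

Emit:
carry_out(targets=[{"claw": -1,"xyz": [0.5,1,-15],"twist": 0},{"claw": -1,"xyz": [0.5,1,-45],"twist": 0},{"claw": -1,"xyz": [0.5,1,-75],"twist": 0},{"claw": -1,"xyz": [0.5,1,-100],"twist": 0},{"claw": -1,"xyz": [0.5,1,-120],"twist": 0},{"claw": -1,"xyz": [0.5,1,-132],"twist": 0},{"claw": -1,"xyz": [0.5,1,-139],"twist": 0},{"claw": -1,"xyz": [0.5,1,-143],"twist": 0},{"claw": -1,"xyz": [0.5,1,-146],"twist": 0},{"claw": -1,"xyz": [0.5,1,-147],"twist": 0},{"claw": -1,"xyz": [0.5,1,-147],"twist": 0}])

```text
clock: 14.7
eef_pos: [491.1, 227.1, 40.1]
eef_rot: [[0.167, 0.0, 0.986], [-0.986, 0.0, 0.167], [-0.0, -1.0, 0.0]]
force: [-0.3, 0.3, -0.5]
gripper_width: 45.3
```

Emit:
carry_out(targets=[{"claw": -1,"xyz": [0,0,-1],"twist": 0},{"claw": -1,"xyz": [0,0,-2],"twist": 0},{"claw": -1,"xyz": [0,0,-3],"twist": 0},{"claw": -1,"xyz": [0,0,-3],"twist": 0}])

```text
clock: 15.1
eef_pos: [491.2, 227.1, 37.0]
eef_rot: [[0.167, 0.001, 0.986], [-0.986, 0.0, 0.167], [-0.0, -1.0, 0.001]]
force: [-0.1, 0.4, 2.6]
gripper_width: 45.3
```

Emit:
carry_out(targets=[{"claw": 1,"xyz": [0,0,0],"twist": 0},{"claw": 1,"xyz": [0,0,0],"twist": 0},{"claw": 1,"xyz": [0,0,0],"twist": 0},{"claw": 1,"xyz": [0,0,0],"twist": 0},{"claw": 1,"xyz": [0,0,0],"twist": 0},{"claw": 1,"xyz": [0,0,15],"twist": 0},{"claw": 1,"xyz": [0,0,45],"twist": 0},{"claw": 1,"xyz": [0,0,85],"twist": 0},{"claw": 1,"xyz": [0,0,125],"twist": 0},{"claw": 1,"xyz": [0,0,160],"twist": 0},{"claw": 1,"xyz": [0,0,170],"twist": 0},{"claw": 1,"xyz": [0,0,170],"twist": 0}])

```text
clock: 16.3
eef_pos: [491.3, 227.2, 207.7]
eef_rot: [[0.167, 0.002, 0.986], [-0.986, 0.001, 0.167], [-0.001, -1.0, 0.002]]
force: [0.5, -0.3, -1.4]
gripper_width: 85.6
```

```bash
python3 -c "
from meas import *
import chk
print('glass');rep((491,226),32,55,75); print('jar');rep((574,240),32,105,122)
a=[shot(n)[0] for n in('scene','side')]
cv2.imwrite('pics/e.png',np.hstack([cv2.resize(i[130:300,100:280],None,fx=2.1,fy=2.1) for i in a])[:,:,::-1])"
```

```text
16.3 [491.3 227.2 207.7] [ 0.52449087 -0.34540364 -1.43590161] 85.63832986655311
glass
scene 239 [[465.9, 206.1, 55.3], [491.7, 228.2, 62.9], [512.9, 251.6, 67.8]] ((489.622314453125, 229.3883056640625), 25.150611877441406)
side 318 [[467.1, 204.3, 55.4], [490.2, 225.0, 64.3], [512.4, 251.3, 70.8]] ((489.8583679199219, 227.06509399414062), 25.338916778564453)
wrist 557 [[468.0, 204.8, 55.1], [483.0, 226.7, 66.3], [514.4, 250.6, 68.5]] ((490.98583984375, 227.73928833007812), 24.01175880432129)
jar
scene 245 [[552.1, 223.6, 105.3], [567.7, 243.3, 113.0], [590.4, 260.7, 115.2]] ((571.9297485351562, 242.4076690673828), 20.563419342041016)
side 327 [[553.0, 222.7, 105.4], [570.3, 246.6, 114.7], [591.6, 261.0, 117.6]] ((572.298095703125, 240.97315979003906), 21.17095184326172)
wrist 1900 [[555.0, 221.9, 111.6], [573.8, 240.4, 113.6], [591.6, 258.8, 115.3]] ((573.4107666015625, 240.27940368652344), 20.101566314697266)
```

View pics/e.png

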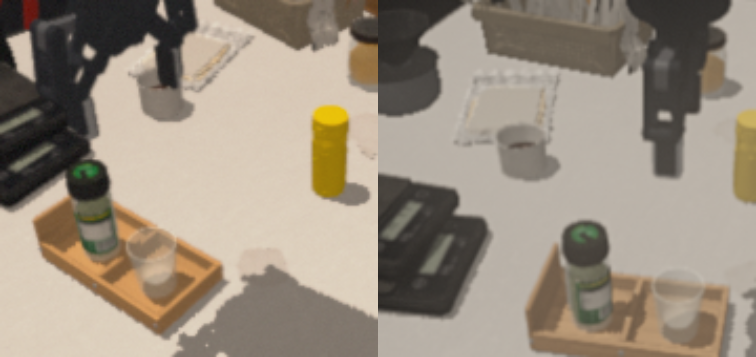

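Both stand upright in their bays: the jar at (95,215) and the glass at (152,262) in the left half. The gripper is clear above them, so I'll hand in.

```bash
python3 -c "
from bench import arm
print(arm.job_done())"
```

```text
the job is handed in; nothing more can be done
None
```

I stood the slim jar upright in the back bay and let go of it. I then stood the shot glass upright in the front bay and let go, and handed the job in at about 16.5 s of the 59 s.

- **Slim jar:** the last check put it at about (573, 241) mm, against a bay centre of (574, 240). Its top is at about 114 mm, so its foot is on the 9 mm floor.
- **Shot glass:** it is at about (490, 228) mm, against a bay centre of (491, 226). Its rim is at about 67 mm, so it is also on the floor.
- **Robot:** the gripper was open and well above everything.
- **Agreement:** the three cameras agreed to within about 2–3 mm and no check failed. I never measured the wide jar's position, but no move went near it.

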